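Put the tiling tools back in their own foam cut-outs

ROBOT

A 6-joint arm with a two-finger parallel gripper is mounted at the origin on the work surface. World frame = base frame: x ahead of the robot, y to its left, z up, the work surface at z = 0. Lengths are in m, angles in rad, forces in N, time in s.
With the tool pointing down it reaches from about 0.325 to 0.85 m from the base axis. Payload 4.4 kg.
Tool frame: the origin (TCP) lies midway between the tips of the shut fingers; the grasp point (between the pads) lies 19 mm behind it; z points along the fingers, y is the line along which they close (so a half turn about z gives the same grasp; the last joint's range is limited). The gripper opens to 94 mm and grips with 3 to 60 N. Pads are 16 mm wide; open, the fingers measure 119 mm over their backs; the gripper's body (75 mm by 177 mm) begins 78 mm behind the grasp point.
Start: joints at [0.961, 0.207, 1.542, -0, 1.393, -0.15], TCP at [0.255, 0.515, 0.205] pointing down, gripper open.
Joint ranges: [-2.73, 2.73], [-0.86, 2.22], [0.23, 2.46], [-1.11, 4.25], [0.08, 2.63], [-2.82, 2.82]. Speed limits (rad/s): [2.79, 2.79, 3.14, 3.14, 3.14, 3.14].

INTERFACE

Orientations are given as a unit quaternion [w, x, y, z].
In Python, from plant import ctrl gives the robot as it stands.
- The arm moves only by the tool play_rows, never from a script. Its argument "motion" is text: rows parted by semicolons, each of 5 numbers parted by spaces: the shift along the world's x, y, z in shares of 80 cm (1.0 is 80 cm), then the turn about the world's z in fractions of the full range, 1 being 4 rad, then the finger opening in cm, from 0 to 9.4. A call has 1 to 20 rows; each row is the pose to reach, as a shift and turn from the pose commanded when the call began; what a row does not reach only later rows make up. A row lasts 1/12 s, in which the tool goes at most 41.7 mm and 7.16 degrees, less where a joint would pass 70% of its speed; a pose out of reach is approached as far as the arm can. A call with a gripper value outside its range is refused whole. The fingers move at their own pace and stop on an object; the grip force is fixed at half the most. Time passes only in rows, so rows that repeat a pose let the fingers close. It gives the time, the measured TCP pose, the force, the opening and the grip force at its end, in the units of the state.
- ctrl.read_state(): the state, without advancing time (a new reading comes with each control period).
- ctrl.capture(name): name is "scene" or "top" or "wrist"; returns (picture, depth): 420x560x3 uint8, red, green, blue; 420x560 float32, m along the optical axis (not along the pixel's ray), 0 where there is no reading.
- ctrl.get_calibration(name): a dict with "intrinsics" (3x3 intrinsics, pixels), "R" (3x3) and "t" (3): a world point X has camera coordinates R X + t; the wrist camera has in their place "mount" (4x4, takes a point from camera to tool coordinates, whose origin is the TCP and whose axes are the flange's). Camera axes: x right, y down, z forward; pixel columns grow to the right and rows downward; lengths in m; the calibration is good to about 2 mm. A picture is of the moment at which its call begins: read the wrist's pose just before it. get_calibration takes no time and is no camera call.
- ctrl.finish_job(): hands the job in; it is judged then, once.
The state is a dict: "time_s": time; "joint_pos": joint angles; "joint_velocities": joint speeds; "tau": joint torques, N m; "ee_pos": TCP position; "orientation": TCP orientation; "ft_force": force on the tool from outside, world axes, zero at the start; "wrist_torque": the same for the moment, N m; "finger_gap": opening from 0.0 (shut) to 1.0 (fully open); "finger_force": force on a finger pad.
Only numpy, scipy, OpenCV 4.12 (cv2) and the standard library are available. Lean on these libraries where they do the work, as an engineer would, in place of code of your own. Each camera call takes 0.05 s, during which the arm holds its last target. There are 200 camera calls.

TASK

The three tiling tools in the chest's top tray were put back in the wrong foam inserts, each lying on another's place. Swap them round so that the float, the pry bar and the glass jar each sit fully down in the cut-out that has their own shape; the bare white tile is free to stand one on meanwhile. Never tip or drop the glass jar, and leave the mug, tape measure and spirit level where they are.

Things in the scene. Friction and masses are not known exactly. Their poses are not given: they have to be found in the camera images.
- float: Grey hard silicone float. Origin: centre of its underside; x along its length and handle, z up. Pad 170 x 80 mm, 10 mm thick; above it a plate (to 14 mm), two posts and a straight handle 124 mm long (x), 28 mm wide (y), 44 to 70 mm above the underside. About 0.28 kg. Starts flat on top of bar_insert, roughly along it. May go home either way round.
- pry_bar: Short chrome pry bar lying flat, 200 mm long. Origin: centre of its underside, at mid-length (its balance point); x along its length, z up. Straight shank 14 mm wide and high over the middle 120 mm; flat blade 30 mm wide at the -x end, claw curving up to 43 mm high, 28 mm wide, at the +x end. About 0.32 kg. Starts flat on top of jar_insert, roughly along it. Either way round is right.
- jar: Closed clear glass jar of white tile spacers, upright. Origin: centre of its underside, z up. Body 56 mm in diameter up to 62 mm, then a steel lid 53 mm in diameter, 80 mm high in all. About 0.22 kg. Starts standing on the floor of float_insert's cut-out, up to 32 mm off its middle.
- float_insert: Black foam insert, 240 x 130 x 30 mm, fixed flat in the tray. Origin: centre of its underside; x along its length. The float's place: a rectangular cut-out 186 mm (x) by 96 mm (y), centred, 12 mm deep, its floor 18 mm above the insert's underside.
- bar_insert: Black foam insert, 240 x 130 x 30 mm, fixed flat in the tray. Origin: centre of its underside; x along its length. The pry bar's place: a dog-bone cut-out 216 mm long (x), centred, 10 mm deep, its floor 20 mm above the underside; 30 mm wide at the shank, 46 mm wide over the last 54 mm at each end. A finger slot, 52 mm (x), 20 mm deep, crosses its middle from side to side.
- jar_insert: Black foam insert, 240 x 130 x 30 mm, fixed flat in the tray. Origin: centre of its underside; x along its length. The jar's place: a round pocket 72 mm in diameter, centred, 20 mm deep, its floor 10 mm above the underside.
- tile: Bare white ceramic tile, 150 x 150 x 8 mm, loose, flat on the tray's floor in the slot beside or between the inserts; empty at the start. Origin: centre of its underside, z up. The tray's floor is 2 mm above the work surface and its rim 29 mm.
- mug: Blue ceramic mug, 80 mm in diameter, 92 mm high, beyond the tray. Origin: centre of its underside. Leave alone.
- tape_measure: Black tape measure lying flat, 74 x 68 x 36 mm, on the chest to the right (-y) of the tray. Origin: centre of its underside. Leave alone.
- level: Short aluminium spirit level, 230 mm long (y), 26 mm wide, 48 mm high, standing beyond the tray. Origin: centre of its underside. Leave alone.
Things that resemble listed ones, but are neither listed nor needed, are in the scene too. Of the things like the float, leave any that is turquoise; of the rest the larger one is meant. What is shaped like the pry_bar but turquoise is not meant.

How it is judged:
At the end, for the whole second after the job is handed in: The float, the pry bar and the jar are each at rest in their own insert's cut-out: within 15 mm of its centre, down on its floor (within 4 mm), level or upright within 0.08 rad, and the float and the pry bar along it within 0.25 rad, either way round (horizontal distance between float and float_insert below 0.015 m and z of float in the frame of float_insert below 0.022 m and angle between each of float, pry_bar, jar's own z axis and vertical below 0.08 rad and linear speed of each of float, pry_bar, jar below 0.02 m/s and angle between the x axis of float and the x axis of float_insert, either way round below 0.25 rad and horizontal distance between pry_bar and bar_insert below 0.015 m and z of pry_bar in the frame of bar_insert below 0.024 m and angle between the x axis of pry_bar and the x axis of bar_insert, either way round below 0.25 rad and horizontal distance between jar and jar_insert below 0.015 m and z of jar in the frame of jar_insert below 0.014 m); the robot touches nothing.
It fails at once if the glass jar is tipped by more than 0.6 rad (angle between jar's own z axis and vertical above 0.6 rad).
It fails at once if the glass jar is dropped (moves faster than 0.7 m/s with no finger on it, a fall of about 25 mm) (linear speed of jar above 0.7 m/s and contact force between jar and the fingers below 0.2 N).
It fails at once if the mug, tape measure or spirit level is pushed more than 30 mm away (distance of any of mug, tape_measure, level from where it was at the start of the episode above 0.03 m).
It also fails if it takes over 112 s, if anything falls off the work surface, if the arm or the gripper's body presses on something with over 40 N, if the wrist force passes 120 N, or if a joint passes its speed limit or range.

## Working session

There is one attempt and no reset: what is moved stays moved. The work goes in short steps, Python scripts to look and compute and a tool call to move; the robot and the scene stay as the last step left them, time stands still between calls to the robot, and variables do not carry over. Pictures are saved under pics/ and viewed, at most 14 in all, crops included, and the job is handed in when it is done.

Besides the shell and the picture viewer there is one more tool, called after "Request:" as name(argument=value, ...), one argument or row to a line, values as JSON. play_rows: Moves the arm, as the interface text tells. Its arguments: {"type":"object","properties":{"motion":{"type":"string"}},"required":["motion"]}

```bash
ls; mkdir -p pics; python3 - <<'E'
from plant import ctrl
import cv2,numpy as np
np.set_printoptions(precision=4,suppress=True)
for n in("top","scene"):
    p,d=ctrl.capture(n); np.savez(n+"0.npz",p=p,d=d)
    cv2.imwrite(f"pics/{n}0.png",p[:,:,::-1])
    print(n,ctrl.get_calibration(n))
print(ctrl.get_calibration("wrist"));print(ctrl.read_state())
E
```

```text
pics
top {'intrinsics': array([[435.6882,   0.    , 273.9355],
       [  0.    , 435.6882, 213.1215],
       [  0.    ,   0.    ,   1.    ]]), 'R': array([[-0.018 , -0.9998,  0.0101],
       [-0.9961,  0.017 , -0.0867],
       [ 0.0865, -0.0116, -0.9962]]), 't': array([0.045 , 0.4714, 1.2507])}
scene {'intrinsics': array([[411.9578,   0.    , 277.9966],
       [  0.    , 411.9578, 211.6583],
       [  0.    ,   0.    ,   1.    ]]), 'R': array([[ 0.0718,  0.9974,  0.0036],
       [ 0.8602, -0.0601, -0.5063],
       [-0.5048,  0.0395, -0.8623]]), 't': array([-0.0991, -0.3938,  1.529 ])}
{'intrinsics': array([[305.7617,   0.    , 280.8326],
       [  0.    , 305.7617, 209.2432],
       [  0.    ,   0.    ,   1.    ]]), 'mount': array([[ 0.0005, -0.9592, -0.2828,  0.0824],
       [ 1.    ,  0.0004,  0.0006, -0.0009],
       [-0.0005, -0.2828,  0.9592, -0.1772],
       [ 0.    ,  0.    ,  0.    ,  1.    ]])}
{'time_s': 0.1, 'joint_pos': array([ 0.9605,  0.2073,  1.5428, -0.    ,  1.3935, -0.1505]), 'joint_velocities': array([ 0.0012, -0.0008, -0.0027, -0.0004, -0.0014, -0.0018]), 'tau': array([ -0.0002, -37.1862, -28.2291,   0.07  ,   0.0311,  -0.0001]), 'ee_pos': array([0.2548, 0.5147, 0.2044]), 'orientation': array([-0.0004,  0.2279,  0.9737, -0.0009]), 'ft_force': array([-1.1836, -0.925 ,  0.3223]), 'wrist_torque': array([-0.0058,  0.0054,  0.0153]), 'finger_force': 0.0, 'finger_gap': 1.0027535362201223}
```

View pics/top0.png

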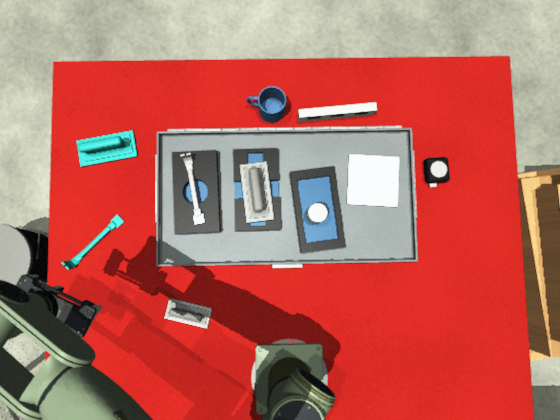

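View pics/scene0.png

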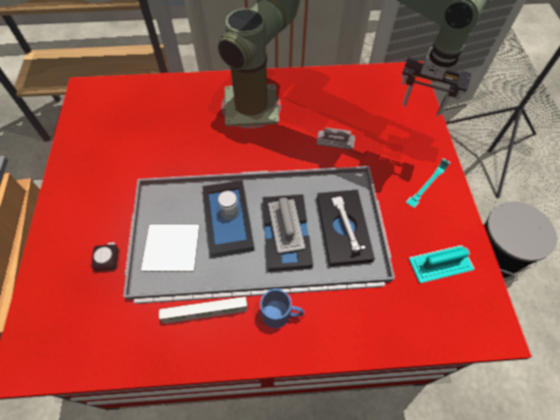

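Candidates in the top view: the floats are turquoise (107,148), large grey (256,190) on the dog-bone insert, and small grey (188,312) outside the tray. The large grey one is meant, being the larger of the two non-turquoise ones. The bars are chrome (195,190) and turquoise (93,243), so chrome is meant. The jar is at (317,212) and the tile at (373,181). Next I measure and make the confirming crop.

```bash
cat > h.py <<'E'
from plant import ctrl
import cv2,numpy as np
np.set_printoptions(precision=4,suppress=True)
def world(n,d,pose=None):
    c=ctrl.get_calibration(n);K=c["intrinsics"]
    v,u=np.mgrid[:d.shape[0],:d.shape[1]].astype(float)
    P=np.stack([(u-K[0,2])/K[0,0]*d,(v-K[1,2])/K[1,1]*d,d],-1)
    if n=="wrist":
        from scipy.spatial.transform import Rotation as R
        p,q=pose;M=c["mount"];P=P@M[:3,:3].T+M[:3,3]
        return P@R.from_quat([q[1],q[2],q[3],q[0]]).as_matrix().T+p
    return (P-c["t"])@c["R"]
def ray(n,uv,z):
    c=ctrl.get_calibration(n);K=c["intrinsics"];uv=np.atleast_2d(np.asarray(uv,float))
    D=np.c_[(uv-K[:2,2])/[K[0,0],K[1,1]],np.ones(len(uv))]@c["R"];o=-c["R"].T@c["t"]
    return o+D*((z-o[2])/D[:,2])[:,None]
def rect(pts):
    r=cv2.minAreaRect((pts[:,:2]*1000).astype(np.float32))  # mm
    b=cv2.boxPoints(r);e0,e1=b[1]-b[0],b[2]-b[1]
    L,S=(e0,e1) if np.hypot(*e0)>np.hypot(*e1) else (e1,e0)
    return np.array(r[0]),np.hypot(*L),np.hypot(*S),(np.degrees(np.arctan2(L[1],L[0]))+90)%180-90
E
python3 - <<'E'
from h import *
f=np.load("top0.npz");p,d=f["p"],f["d"];W=world("top",d);Z=W[...,2]
cv2.imwrite("pics/crop0.png",cv2.resize(p[120:340,60:430,::-1],None,fx=2.1,fy=2.1,interpolation=cv2.INTER_CUBIC))
hsv=cv2.cvtColor(p,cv2.COLOR_RGB2HSV)
print("z tile",np.median(Z[170:190,365:385]),"floor",np.median(Z[235:250,360:400]),"table",np.median(Z[300:350,400:450]))
roi=np.zeros(Z.shape,bool);roi[135:258,165:408]=1
H=lambda m,name:print(name,[np.round(x,1) for x in rect(m)],len(m))
# black foam or blue
m=((p.max(2)<60)|((hsv[...,0]>95)&(hsv[...,0]<130)&(hsv[...,1]>80)))&roi
m=cv2.morphologyEx(m.astype(np.uint8),cv2.MORPH_OPEN,np.ones((3,3)))
n,l,s,_=cv2.connectedComponentsWithStats(m)
for i in range(1,n):
    if s[i,4]>400:
        c=cv2.findContours((l==i).astype(np.uint8),0,2)[0][0][:,0]
        H(ray("top",c,0.032),f"insert {s[i]}")
blue=((hsv[...,0]>95)&(hsv[...,0]<130)&(hsv[...,1]>120))&roi
for a,b,n,z in((165,225,"jarpocket",.012),(225,287,"bar",.02),(287,345,"float",.02)):
    mm=blue.copy();mm[:,:a]=0;mm[:,b:]=0;q=np.argwhere(mm)[:,::-1];H(ray("top",q,z),"blue "+n)
for a,b,n in((170,222,"bar"),(232,282,"float"),(292,345,"jar"),(345,405,"tile")):
    for zl,zh in((.006,.016),(.037,.045),(.043,.06),(.06,.075),(.07,.09),(.09,.12)):
        mm=(Z>zl)&(Z<zh)&roi;mm[:,:a]=0;mm[:,b:]=0
        if mm.sum()>15:H(W[mm],f"{n} {zl}-{zh}")
E
```

```text
z tile 0.010277926225330598 floor 0.0020276087192046357 table 2.6013759403330956e-05
insert [ 298  176   40   67 1734] [array([481.9, -89.7]), np.float32(185.5), np.float32(98.0), np.float32(6.3)] 54
blue jarpocket [array([540.5, 267.8]), np.float32(66.1), np.float32(63.4), np.float32(-67.4)] 113
blue bar [array([593.1,  75.2]), np.float32(115.3), np.float32(113.5), np.float32(-13.8)] 165
blue float [array([483.9, -91.1]), np.float32(183.5), np.float32(93.0), np.float32(6.3)] 879
bar 0.006-0.016 [array([530.3, 267.5]), np.float32(364.0), np.float32(152.1), np.float32(-0.3)] 651
bar 0.037-0.045 [array([537.9, 264.6]), np.float32(237.3), np.float32(127.9), np.float32(1.4)] 384
bar 0.043-0.06 [array([542.3, 268.7]), np.float32(186.6), np.float32(23.5), np.float32(10.2)] 261
bar 0.06-0.075 [array([637.2, 285.5]), np.float32(27.5), np.float32(7.8), np.float32(-81.6)] 28
bar 0.07-0.09 [array([637.3, 285.4]), np.float32(27.4), np.float32(7.3), np.float32(-83.1)] 25
float 0.006-0.016 [array([527.2,  87.7]), np.float32(363.5), np.float32(146.6), np.float32(-1.0)] 474
float 0.037-0.045 [array([540.9,  89.3]), np.float32(237.6), np.float32(125.3), np.float32(1.2)] 716
float 0.043-0.06 [array([532.4,  88. ]), np.float32(168.4), np.float32(79.6), np.float32(6.1)] 803
float 0.09-0.12 [array([531.8,  87.8]), np.float32(121.5), np.float32(27.7), np.float32(6.0)] 438
jar 0.006-0.016 [array([524.5, -95.7]), np.float32(364.6), np.float32(156.1), np.float32(-1.3)] 290
jar 0.037-0.045 [array([481.4, -87.4]), np.float32(233.4), np.float32(126.3), np.float32(6.4)] 55
jar 0.07-0.09 [array([456.8, -73.3]), np.float32(53.8), np.float32(34.2), np.float32(47.2)] 34
jar 0.09-0.12 [array([465., -80.]), np.float32(52.3), np.float32(49.3), np.float32(-1.6)] 292
tile 0.006-0.016 [array([ 521.7, -263.2]), np.float32(366.7), np.float32(176.9), np.float32(-1.9)] 2697
```

View pics/crop0.png

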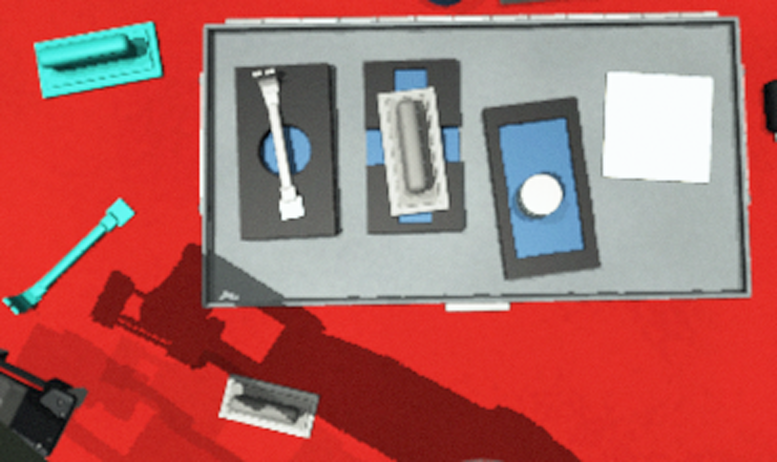

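The crop confirms it: the large grey float at (410,145) lies on the dog-bone insert, the chrome bar at (282,150) on the round-pocket insert, and the jar at (542,195) in the rectangular one. The tile at (657,128) is empty. Next I refine the bar centre, the tile and the insert top height.

```bash
python3 - <<'E'
from h import *
f=np.load("top0.npz");p,d=f["p"],f["d"];W=world("top",d);Z=W[...,2]
for a in((155,230,178,184),(155,230,210,217),(155,230,236,240),(235,245,305,330)):
    z=Z[a[0]:a[1],a[2]:a[3]];print("foam z",np.median(z),z.std())
br=p.min(2)>130
def go(n,r,z):
    m=np.zeros_like(br);m[r[0]:r[1],r[2]:r[3]]=br[r[0]:r[1],r[2]:r[3]]
    m=m&(abs(Z-z[1])<z[0]);q=np.argwhere(m)[:,::-1]
    print(n,[np.round(x,1) for x in rect(W[m])],[np.round(x,1) for x in rect(ray("top",q,z[1]))],q.min(0),q.max(0))
go("tile",(145,215,340,405),(.006,.010));go("bar",(145,232,172,222),(.008,.046))
go("barall",(145,232,172,222),(.035,.06))
m=np.zeros_like(br);m[150:232,172:222]=1
m&=(Z>.038)&br
for lo in np.arange(.44,.66,.02):
    k=m&(W[...,0]>=lo)&(W[...,0]<lo+.02)
    if k.any():print(round(lo,2),W[k].mean(0),np.ptp(W[k][:,1]),W[k][:,0].min(),W[k][:,0].max())
E
```

```text
foam z 0.032904161198789125 0.05939310698090621
foam z 0.03266709498468077 0.07727475215191675
foam z 0.03180968870327678 0.07301564957568119
foam z 0.022267237269093777 0.11258302316628499
tile [array([ 569.6, -258.3]), np.float32(208.2), np.float32(194.9), np.float32(-0.9)] [array([ 568.8, -256.9]), np.float32(209.3), np.float32(191.5), np.float32(-1.8)] [340 145] [404 214]
bar [array([533.7, 295.9]), np.float32(191.0), np.float32(80.9), np.float32(10.4)] [array([534.3, 295.2]), np.float32(193.6), np.float32(80.3), np.float32(10.8)] [173 158] [202 224]
barall [array([540. , 300.4]), np.float32(217.6), np.float32(91.7), np.float32(10.8)] [array([535.8, 296.1]), np.float32(211.7), np.float32(89.8), np.float32(11.6)] [172 152] [204 231]
0.44 [0.4512 0.2544 0.0404] 0.026765829755699272 0.4431112663659644 0.45751131708789106
0.46 [0.4695 0.2582 0.0415] 0.08395865322284568 0.4600229275580267 0.479963863657974
0.48 [0.4888 0.2594 0.0448] 0.020262898576890592 0.48016875558626276 0.4997878373000459
0.5 [0.5106 0.2653 0.0457] 0.07047266458235507 0.5001824067640098 0.5198177201286478
0.52 [0.5298 0.267  0.0458] 0.015321290455755032 0.5201929610910714 0.5399721311117102
0.54 [0.5491 0.2699 0.0461] 0.01381294796253374 0.5401282410238997 0.5588254300549806
0.56 [0.5695 0.2738 0.0461] 0.014748231891790975 0.5600400949223707 0.5784166977700864
0.58 [0.5896 0.2771 0.0466] 0.015210948358537923 0.5805254814822705 0.5995594157518979
0.6 [0.6108 0.2814 0.0426] 0.019873316766849558 0.601540979550418 0.6199252260371296
0.62 [0.6298 0.2843 0.0532] 0.02574180777239532 0.6202574126525736 0.639804764515073
0.64 [0.6413 0.2788 0.0701] 0.01857114047217384 0.6401998947922685 0.642048550524841
```

The manual's scale: shifts go in shares of 80 cm and turns go in shares of 4 rad. Converting my numbers, -42.7 cm / 80 = -0.5338, 27.7 cm / 80 = 0.3463, 32.4 degrees / 229.1831 = 0.1414.

Request:
play_rows(
  motion="0.3463 -0.5338 0 0.1414 7;0.3463 -0.5338 0 0.1414 7;0.3463 -0.5338 0 0.1414 7;0.3463 -0.5338 0 0.1414 7;0.3463 -0.5338 0 0.1414 7;0.3463 -0.5338 0 0.1414 7;0.3463 -0.5338 0 0.1414 7;0.3463 -0.5338 0 0.1414 7;0.3463 -0.5338 0 0.1414 7;0.3463 -0.5338 0 0.1414 7;0.3463 -0.5338 0 0.1414 7;0.3463 -0.5338 0 0.1414 7;0.3463 -0.5338 0 0.1414 7;0.3463 -0.5338 0 0.1414 7;0.3463 -0.5338 0 0.1414 7;0.3463 -0.5338 0 0.1414 7;0.3463 -0.5338 0 0.1414 7",
)

```text
time_s: 1.52
ee_pos: [0.5312, 0.0895, 0.2051]
orientation: [-0.001, -0.054, 0.999, 0.0]
ft_force: [0.0, 0.4, -0.4]
finger_gap: 0.747
finger_force: 0.0
```

In the tool's units: -13.3 cm / 80 = -0.1663, -12 cm / 80 = -0.15.

Request:
play_rows(
  motion="0.0013 -0.0013 -0.0625 0 7;0.0013 -0.0013 -0.1125 0 7;0.0013 -0.0013 -0.1438 0 7;0.0013 -0.0013 -0.1663 0 7;0.0013 -0.0013 -0.1663 0 7;0.0013 -0.0013 -0.1663 0 7;0.0013 -0.0013 -0.1663 0 1;0.0013 -0.0013 -0.1663 0 1;0.0013 -0.0013 -0.1663 0 1;0.0013 -0.0013 -0.1663 0 1;0.0013 -0.0013 -0.1663 0 1;0.0013 -0.0013 -0.1663 0 1;0.0013 -0.0013 -0.15 0 1;0.0013 -0.0013 -0.1125 0 1;0.0013 -0.0013 -0.075 0 1;0.0013 -0.0013 -0.05 0 1;0.0013 -0.0013 -0.05 0 1;0.0013 -0.0013 -0.05 0 1",
)

```text
time_s: 3.02
ee_pos: [0.5337, 0.0872, 0.1659]
orientation: [0.001, -0.053, 0.999, -0.0]
ft_force: [0.1, 0.5, -3.1]
finger_gap: 0.297
finger_force: 30.0
```

```bash
python3 - <<'E'
from h import *
f=np.load("top0.npz");p=f["p"]
m=(p.min(2)>215).astype(np.uint8);m[:,:335]=0;m[:,408:]=0;m[:140]=0;m[220:]=0
c=max(cv2.findContours(m,0,2)[0],key=cv2.contourArea)[:,0]
print([np.round(x,1) for x in rect(ray("top",c,.010))])
E
```

```text
[array([ 566.8, -258.9]), np.float32(151.4), np.float32(151.2), np.float32(85.8)]
```

In the tool's units: -34.6 cm / 80 = -0.4325, -11.5 cm / 80 = -0.1438.

Request:
play_rows(
  motion="0.0038 -0.05 0.0125 0 1;0.0088 -0.1 0.0125 0 1;0.0125 -0.15 0.0125 0 1;0.0188 -0.2 0.0125 0 1;0.025 -0.25 0.0125 0 1;0.0288 -0.3 0.0125 0 1;0.0338 -0.35 0.0125 0 1;0.0375 -0.4 0.0125 0 1;0.0413 -0.4325 0.0125 0 1;0.0413 -0.4325 0.0125 0 1;0.0413 -0.4325 0.0125 0 1;0.0413 -0.4325 -0.0375 0 1;0.0413 -0.4325 -0.0875 0 1;0.0413 -0.4325 -0.125 0 1;0.0413 -0.4325 -0.1375 0 1;0.0413 -0.4325 -0.1438 0 1;0.0413 -0.4325 -0.1438 0 1;0.0413 -0.4325 -0.1438 0 1;0.0413 -0.4325 -0.1438 0 1",
)

```text
time_s: 4.6
ee_pos: [0.5648, -0.2554, 0.0531]
orientation: [-0.002, -0.054, 0.999, 0.002]
ft_force: [-8.0, 5.5, 18.4]
finger_gap: 0.295
finger_force: 30.0
```

In the tool's units: 15 cm / 80 = 0.1875, 12 cm / 80 = 0.15.

Request:
play_rows(
  motion="0 0 0.0025 0 1;0 0 0.0025 0 6;0 0 0.0025 0 6;0 0 0.0025 0 6;0 0 0.0025 0 6;0 0 0.05 0 6;0 0 0.1 0 6;0 0 0.15 0 6;0 0 0.1875 0 6;0 0 0.1875 0 6;0 0 0.1875 0 6",
)

```text
time_s: 5.52
ee_pos: [0.5678, -0.2598, 0.2033]
orientation: [0.002, -0.053, 0.999, -0.002]
ft_force: [0.2, 0.2, -0.3]
finger_gap: 0.642
finger_force: 0.0
```

```bash
python3 - <<'E'
from h import *
s=ctrl.read_state();print(s["ee_pos"],s["orientation"],s["time_s"])
p,d=ctrl.capture("wrist");np.savez("w1.npz",p=p,d=d)
p2,d2=ctrl.capture("scene")
cv2.imwrite("pics/a.png",np.hstack([p[:,:,::-1],p2[:,:,::-1]])[:, ::1]) if 0 else cv2.imwrite("pics/a.png",cv2.resize(np.vstack([p,p2])[:,:,::-1],(400,600)))
W=world("wrist",d,(s["ee_pos"],s["orientation"]));Z=W[...,2]
m=(Z>.068)&(Z<.09);print([np.round(x,1) for x in rect(W[m])],m.sum(),np.median(Z[m]))
E
```

```text
[ 0.5678 -0.2598  0.2033] [ 0.0024 -0.0528  0.9986 -0.0017] 5.5167
[array([ 534.7, -174.8]), np.float32(230.7), np.float32(119.8), np.float32(-69.2)] 3795 0.07720475871502852
```

View pics/a.png

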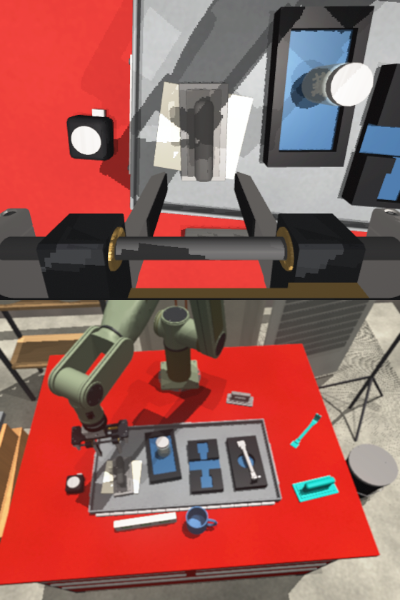

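The picture shows the float upright on the tile (wrist view, about (200,135)) and the dog-bone insert empty. Now for the bar.

In the tool's units: 52.9 cm / 80 = 0.6613, -2.5 cm / 80 = -0.0313, 4 degrees / 229.1831 = 0.0175.

Request:
play_rows(
  motion="-0.0313 0.6613 0 0.0175 3;-0.0313 0.6613 0 0.0175 3;-0.0313 0.6613 0 0.0175 3;-0.0313 0.6613 0 0.0175 3;-0.0313 0.6613 0 0.0175 3;-0.0313 0.6613 0 0.0175 3;-0.0313 0.6613 0 0.0175 3;-0.0313 0.6613 0 0.0175 3;-0.0313 0.6613 0 0.0175 3;-0.0313 0.6613 0 0.0175 3;-0.0313 0.6613 0 0.0175 3;-0.0313 0.6613 0 0.0175 3;-0.0313 0.6613 0 0.0175 3;-0.0313 0.6613 0 0.0175 3;-0.0313 0.6613 0 0.0175 3;-0.0313 0.6613 0 0.0175 3;-0.0313 0.6613 0 0.0175 3",
)

```text
time_s: 7.03
ee_pos: [0.5407, 0.2687, 0.1991]
orientation: [-0.001, -0.087, 0.996, -0.001]
ft_force: [0.3, -0.8, -0.6]
finger_gap: 0.319
finger_force: 0.0
```

```bash
python3 - <<'E'
from h import *
s=ctrl.read_state();print(s["ee_pos"],s["orientation"],s["time_s"],s["finger_gap"])
p,d=ctrl.capture("wrist");np.savez("w2.npz",p=p,d=d)
W=world("wrist",d,(s["ee_pos"],s["orientation"]));Z=W[...,2]
m=(p.min(2)>120)&(Z>.036)&(Z<.055)&(abs(W[...,1]-.269)<.04)
for lo in np.arange(.44,.66,.02):
    k=m&(W[...,0]>=lo)&(W[...,0]<lo+.02)
    if k.sum()>5:print(round(lo,2),np.median(W[k],0),np.ptp(W[k][:,1]),k.sum())
cv2.imwrite("pics/b.png",p[:,:,::-1])
E
```

```text
[0.5407 0.2687 0.1991] [-0.0012 -0.0868  0.9962 -0.0005] 7.0333 0.3190844066299088
0.44 [0.4528 0.2535 0.0363] 0.027592214788620728 48
0.46 [0.4728 0.2546 0.0394] 0.029604916997547193 251
0.48 [0.488  0.2572 0.0423] 0.01958914211508575 280
0.5 [0.5098 0.2609 0.0436] 0.015701611058753562 222
0.52 [0.5299 0.2643 0.0436] 0.01574455311103673 216
0.54 [0.5493 0.2678 0.0438] 0.014750443156932802 182
0.56 [0.5703 0.271  0.0437] 0.013667645487238589 176
0.58 [0.5899 0.2744 0.0437] 0.017680850641796864 183
0.6 [0.6106 0.2782 0.0398] 0.021253631621324987 223
0.62 [0.6295 0.2807 0.0441] 0.026126128960131 347
```

View pics/b.png

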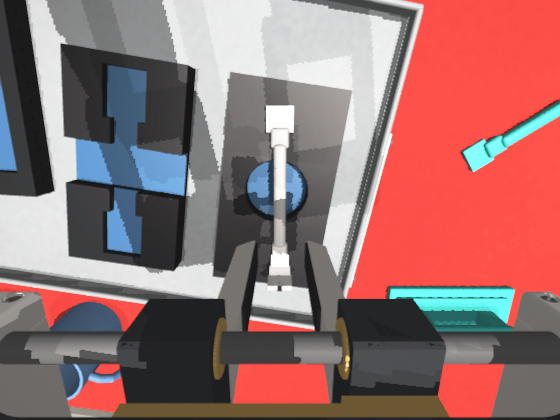

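The wrist view shows the shank at (280,200) between the open fingers and over the pocket, and the bar agrees with the top view to about 2 mm. Descending.

In the tool's units: -17.2 cm / 80 = -0.215, -16.5 cm / 80 = -0.2063.

Request:
play_rows(
  motion="0.0025 0 -0.05 0 3;0.0025 0 -0.1 0 3;0.0025 0 -0.15 0 3;0.0025 0 -0.175 0 3;0.0025 0 -0.1938 0 3;0.0025 0 -0.2063 0 3;0.0025 0 -0.215 0 3;0.0025 0 -0.215 0 3;0.0025 0 -0.215 0 3;0.0025 0 -0.215 0 0;0.0025 0 -0.215 0 0;0.0025 0 -0.215 0 0;0.0025 0 -0.215 0 0;0.0025 0 -0.215 0 0;0.0025 0 -0.2063 0 0;0.0025 0 -0.175 0 0;0.0025 0 -0.125 0 0;0.0025 0 -0.125 0 0;0.0025 0 -0.125 0 0",
)

```text
time_s: 8.67
ee_pos: [0.5449, 0.2714, 0.1031]
orientation: [0.003, -0.088, 0.996, 0.001]
ft_force: [-1.0, 0.4, -3.2]
finger_gap: 0.15
finger_force: 30.0
```

```bash
python3 - <<'E'
from h import *
p,d=ctrl.capture("top");W=world("top",d);Z=W[...,2];hsv=cv2.cvtColor(p,cv2.COLOR_RGB2HSV)
blue=(hsv[...,0]>95)&(hsv[...,0]<130)&(hsv[...,1]>90)
blue[:135]=0;blue[258:]=0
mm=blue.copy();mm[:,:228]=0;mm[:,287:]=0;q=np.argwhere(mm)[:,::-1];print([np.round(x,1) for x in rect(ray("top",q,.022))],len(q))
mm=blue.copy();mm[:,:165]=0;mm[:,222:]=0;q=np.argwhere(mm)[:,::-1];print("pocket",[np.round(x,1) for x in rect(ray("top",q,.012))],len(q))
f=np.load("w2.npz");p,d=f["p"],f["d"];W=world("wrist",d,(np.array([.5407,.2687,.1991]),[-.0012,-.0868,.9962,-.0005]))
hsv=cv2.cvtColor(p,cv2.COLOR_RGB2HSV);b=(hsv[...,0]>95)&(hsv[...,0]<130)&(hsv[...,1]>90)
k=b.copy();k[:,:235]=0;k[:,320:]=0;k[:150]=0;k[225:]=0
print("pocket w",[np.round(x,1) for x in rect(W[k])])
k=b.copy();k[:,:60]=0;k[:,195:]=0;k[:55]=0;k[265:]=0
k1=k.copy();k1[135:200]=0;print("slot w ends",[np.round(x,1) for x in rect(W[k1])])
E
```

```text
[array([543. ,  86.5]), np.float32(215.4), np.float32(126.0), np.float32(-0.9)] 1529
pocket [array([578.9, 290.6]), np.float32(162.2), np.float32(78.1), np.float32(31.7)] 145
pocket w [array([523.9, 252.2]), np.float32(107.0), np.float32(71.4), np.float32(32.4)]
slot w ends [array([542.9, 158.2]), np.float32(216.5), np.float32(192.8), np.float32(0.6)]
```

In the tool's units: -18.2 cm / 80 = -0.2275, -16 cm / 80 = -0.2, -8.7 degrees / 229.1831 = -0.038.

Request:
play_rows(
  motion="-0.0013 -0.05 0 -0.0087 0;-0.0013 -0.1 0 -0.0175 0;-0.0013 -0.15 0 -0.0262 0;-0.0013 -0.2 0 -0.0349 0;-0.0013 -0.2275 0 -0.038 0;-0.0013 -0.2275 0 -0.038 0;-0.0013 -0.2275 0 -0.038 0;-0.0013 -0.2275 -0.0375 -0.038 0;-0.0013 -0.2275 -0.0625 -0.038 0;-0.0013 -0.2275 -0.075 -0.038 0;-0.0013 -0.2275 -0.0875 -0.038 0;-0.0013 -0.2275 -0.095 -0.038 0;-0.0013 -0.2275 -0.1 -0.038 0;-0.0013 -0.2275 -0.1 -0.038 0;-0.0013 -0.2275 -0.1 -0.038 0",
)

```text
time_s: 9.97
ee_pos: [0.5431, 0.0886, 0.0212]
orientation: [0.001, -0.012, 1.0, 0.0]
ft_force: [-0.6, 0.3, -3.8]
finger_gap: 0.146
finger_force: 30.0
```

In the tool's units: -0.3 cm / 80 = -0.0038.

Request:
play_rows(
  motion="0 0 -0.0038 0 0;0 0 -0.0038 0 0;0 0 -0.0038 0 0;0 0 -0.0038 0 0",
)

```text
time_s: 10.3
ee_pos: [0.5438, 0.0884, 0.0198]
orientation: [0.002, -0.012, 1.0, 0.0]
ft_force: [-1.7, -0.2, 4.6]
finger_gap: 0.145
finger_force: 30.0
```

In the tool's units: 18.4 cm / 80 = 0.23, -16.8 cm / 80 = -0.21.

Request:
play_rows(
  motion="0 0 0 0 4;0 0 0 0 4;0 0 0 0 4;0 0 0.05 0 4;0 0 0.1 0 4;0 0 0.15 0 6;0 0 0.2 0 9.2;0 0 0.23 0 9.2;-0.0438 -0.105 0.23 0 9.2;-0.0438 -0.105 0.23 0 9.2;-0.0963 -0.21 0.23 0 9.2;-0.0963 -0.21 0.23 0 9.2;-0.0963 -0.21 0.23 0 9.2;-0.0963 -0.21 0.23 0 9.2;-0.0963 -0.21 0.23 0 9.2;-0.0963 -0.21 0.23 0 9.2",
)

```text
time_s: 11.63
ee_pos: [0.4656, -0.0792, 0.2016]
orientation: [0.0, -0.012, 1.0, 0.0]
ft_force: [-0.2, -0.4, -0.3]
finger_gap: 0.977
finger_force: 0.0
```

```bash
python3 - <<'E'
from h import *
s=ctrl.read_state();print(s["ee_pos"],s["orientation"],s["time_s"])
p,d=ctrl.capture("wrist")
W=world("wrist",d,(s["ee_pos"],s["orientation"]));Z=W[...,2]
m=(Z>.092)&(Z<.108)&(abs(W[...,1]+.08)<.05)&(abs(W[...,0]-.465)<.05)
print("lid",[np.round(x,1) for x in rect(W[m])],np.median(Z[m]))
pt,dt=ctrl.capture("top")
Wt=world("top",dt);hs=(pt.min(2)>150)&(abs(Wt[...,1]-.088)<.04)&(Wt[...,0]>.42)&(Wt[...,0]<.66)
for lo in np.arange(.44,.66,.04):
    k=hs&(Wt[...,0]>=lo)&(Wt[...,0]<lo+.04)
    if k.any():print(round(lo,2),np.median(Wt[k],0),Wt[k][:,0].min(),Wt[k][:,0].max())
cv2.imwrite("pics/c.png",cv2.resize(np.vstack([p,cv2.resize(pt[120:340,60:430],(560,333))])[:,:,::-1],(446,600)))
E
```

```text
[ 0.4656 -0.0792  0.2016] [ 0.0003 -0.0119  0.9999  0.0003] 11.6333
lid [array([465.8, -84. ]), np.float32(51.8), np.float32(51.0), np.float32(1.2)] 0.09797378896323447
0.44 [0.4583 0.0887 0.0285] 0.4434709272599617 0.47834705922830756
0.48 [0.4972 0.0882 0.0356] 0.48085056770869317 0.5194368435335575
0.52 [0.5396 0.0904 0.0362] 0.5210999168948761 0.5596377248552706
0.56 [0.5798 0.0924 0.0362] 0.561588283895595 0.5975991022309894
0.6 [0.6213 0.0922 0.0337] 0.6002150872118853 0.6393871029400101
0.64 [0.6504 0.0936 0.0238] 0.6494205704700291 0.6508300847208399
```

View pics/c.png

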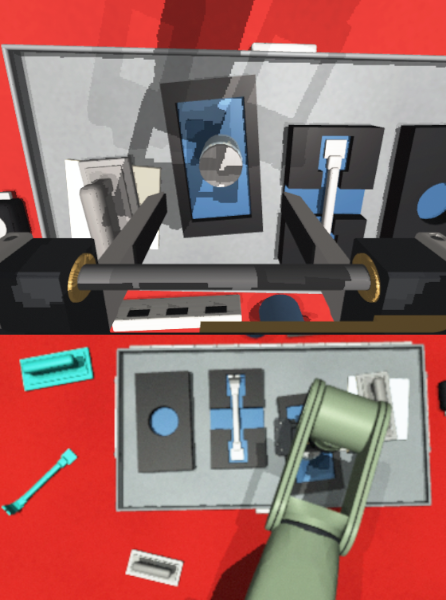

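The bar is seated: shank top at z 0.036 is right, and it lies along the insert. The jar lid at (221,160) sits between the fingers.

In the tool's units: -15 cm / 80 = -0.1875, -14.3 cm / 80 = -0.1788.

Request:
play_rows(
  motion="0 -0.0025 -0.05 0 9.2;0 -0.0025 -0.1 0 9.2;0 -0.0025 -0.1375 0 9.2;0 -0.0025 -0.1625 0 9.2;0 -0.0025 -0.1788 0 9.2;0 -0.0025 -0.1875 0 9.2;0 -0.0025 -0.1875 0 9.2;0 -0.0025 -0.1875 0 9.2;0 -0.0025 -0.1875 0 7;0 -0.0025 -0.1875 0 6.2;0 -0.0025 -0.1875 0 5.8;0 -0.0025 -0.1875 0 5.4;0 -0.0025 -0.1875 0 5;0 -0.0025 -0.1875 0 4;0 -0.0025 -0.1875 0 4;0 -0.0025 -0.1875 0 4;0 -0.0025 -0.1875 0 4",
)

```text
time_s: 13.15
ee_pos: [0.4654, -0.0821, 0.0518]
orientation: [0.0, -0.012, 1.0, -0.0]
ft_force: [-1.3, 0.4, 3.3]
finger_gap: 0.59
finger_force: 30.0
```

In the tool's units: 9.5 cm / 80 = 0.1188, 9 cm / 80 = 0.1125.

Request:
play_rows(
  motion="0 0 0.0063 0 4;0 0 0.0188 0 4;0 0 0.0375 0 4;0 0 0.0625 0 4;0 0 0.0938 0 4;0 0 0.1125 0 4;0 0 0.1188 0 4;0 0 0.1188 0 4",
)

```text
time_s: 13.82
ee_pos: [0.4663, -0.082, 0.1482]
orientation: [0.002, -0.012, 1.0, -0.001]
ft_force: [0.1, 0.6, -2.3]
finger_gap: 0.588
finger_force: 30.0
```

```bash
python3 - <<'E'
from h import *
p,d=ctrl.capture("top");W=world("top",d);hsv=cv2.cvtColor(p,cv2.COLOR_RGB2HSV)
blue=((hsv[...,0]>95)&(hsv[...,0]<130)&(hsv[...,1]>80)).astype(np.uint8)
blue[:140]=0;blue[250:]=0;blue[:,:170]=0;blue[:,222:]=0
c=max(cv2.findContours(blue,0,2)[0],key=cv2.contourArea)[:,0]
print("pocket",[np.round(x,1) for x in rect(ray("top",c,.012))],[np.round(x,1) for x in rect(ray("top",c,.032))])
k=(p.max(2)<75);k[:140]=0;k[245:]=0;k[:,:168]=0;k[:,224:]=0
k=cv2.morphologyEx(k.astype(np.uint8),2,np.ones((3,3)))
c=max(cv2.findContours(k,0,2)[0],key=cv2.contourArea)[:,0];print("foam",[np.round(x,1) for x in rect(ray("top",c,.032))])
E
```

```text
pocket [array([540.7, 266.3]), np.float32(68.5), np.float32(67.6), np.float32(-0.3)] [array([537.9, 262.9]), np.float32(67.4), np.float32(66.5), np.float32(-0.3)]
foam [array([625.4, 220.6]), np.float32(62.5), np.float32(46.7), np.float32(-0.4)]
```

In the tool's units: 34.7 cm / 80 = 0.4338, 7.5 cm / 80 = 0.0938.

Request:
play_rows(
  motion="0.005 0.0188 0 0 4;0.0125 0.0563 0 0 4;0.0213 0.1 0 0 4;0.0313 0.1438 0 0 4;0.0413 0.1875 0 0 4;0.05 0.2313 0 0 4;0.06 0.275 0 0 4;0.0688 0.3188 0 0 4;0.0788 0.3625 0 0 4;0.0875 0.4 0 0 4;0.0925 0.425 0 0 4;0.0938 0.4338 0 0 4;0.0938 0.4338 0 0 4;0.0938 0.4338 -0.025 0 4;0.0938 0.4338 -0.0563 0 4;0.0938 0.4338 -0.0813 0 4;0.0938 0.4338 -0.0813 0 4;0.0938 0.4338 -0.0813 0 4",
)

```text
time_s: 15.37
ee_pos: [0.5382, 0.2632, 0.0794]
orientation: [-0.003, -0.011, 1.0, -0.001]
ft_force: [0.2, 0.1, -2.0]
finger_gap: 0.586
finger_force: 30.0
```

```bash
python3 - <<'E'
from h import *
s=ctrl.read_state();print(s["ee_pos"],s["ft_force"])
p,d=ctrl.capture("wrist");p2,_=ctrl.capture("scene")
cv2.imwrite("pics/d.png",cv2.resize(np.vstack([p,cv2.resize(p2[160:300,120:400],(560,280))])[:,:,::-1],(480,600)))
E
```

```text
[0.5382 0.2632 0.0794] [ 0.1869  0.0894 -2.0238]
```

View pics/d.png

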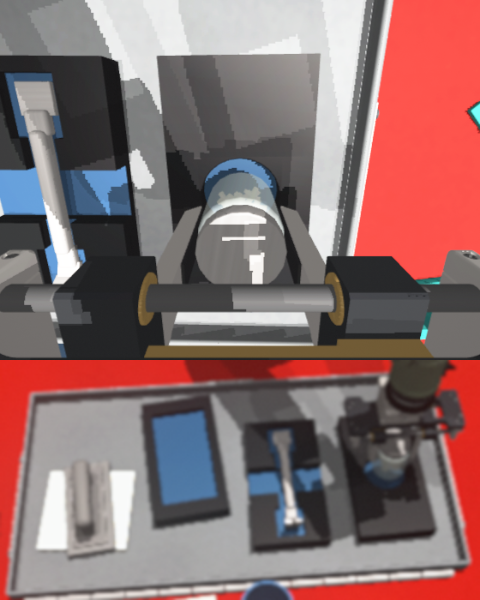

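The jar, upright, is centred over the blue pocket (wrist view, about (240,190)). Lowering gently.

Request:
play_rows(
  motion="0.0013 0.0013 -0.0125 0 4;0.0013 0.0013 -0.025 0 4;0.0013 0.0013 -0.035 0 4;0.0013 0.0013 -0.0413 0 4;0.0013 0.0013 -0.045 0 4;0.0013 0.0013 -0.045 0 4;0.0013 0.0013 -0.045 0 4",
)

```text
time_s: 16.05
ee_pos: [0.5412, 0.2664, 0.0453]
orientation: [0.0, -0.012, 1.0, -0.0]
ft_force: [1.1, -1.2, -2.0]
finger_gap: 0.587
finger_force: 30.0
```

In the tool's units: -0.2 cm / 80 = -0.0025, -0.1 cm / 80 = -0.0013.

Request:
play_rows(
  motion="0 0 -0.0013 0 4;0 0 -0.0025 0 4;0 0 -0.0025 0 4;0 0 -0.0025 0 4",
)

```text
time_s: 16.38
ee_pos: [0.5416, 0.2664, 0.0439]
orientation: [0.001, -0.012, 1.0, 0.0]
ft_force: [0.2, -0.1, -0.8]
finger_gap: 0.588
finger_force: 30.0
```

In the tool's units: 16 cm / 80 = 0.2, 15 cm / 80 = 0.1875.

Request:
play_rows(
  motion="0 0 -0.0013 0 4;0 0 -0.0013 0 8;0 0 -0.0013 0 8;0 0 -0.0013 0 8;0 0 -0.0013 0 8;0 0 0.0375 0 8;0 0 0.0875 0 8;0 0 0.1375 0 8;0 0 0.1875 0 8;0 0 0.2 0 8",
)

```text
time_s: 17.22
ee_pos: [0.5453, 0.2677, 0.2118]
orientation: [0.006, -0.012, 1.0, 0.002]
ft_force: [1.2, -0.1, 0.9]
finger_gap: 0.852
finger_force: 0.0
```

In the tool's units: -52.5 cm / 80 = -0.6563, 2.5 cm / 80 = 0.0313, 4.7 degrees / 229.1831 = 0.0205.

Request:
play_rows(
  motion="0.0313 -0.6563 0 0.0205 6;0.0313 -0.6563 0 0.0205 6;0.0313 -0.6563 0 0.0205 6;0.0313 -0.6563 0 0.0205 6;0.0313 -0.6563 0 0.0205 6;0.0313 -0.6563 0 0.0205 6;0.0313 -0.6563 0 0.0205 6;0.0313 -0.6563 0 0.0205 6;0.0313 -0.6563 0 0.0205 6;0.0313 -0.6563 0 0.0205 6;0.0313 -0.6563 0 0.0205 6;0.0313 -0.6563 0 0.0205 6;0.0313 -0.6563 0 0.0205 6;0.0313 -0.6563 0 0.0205 6;0.0313 -0.6563 0 0.0205 6;0.0313 -0.6563 0 0.0205 6",
)

```text
time_s: 18.55
ee_pos: [0.5658, -0.2579, 0.2027]
orientation: [-0.001, -0.053, 0.999, 0.001]
ft_force: [-0.5, 0.3, 0.0]
finger_gap: 0.638
finger_force: 0.0
```

```bash
python3 - <<'E'
from h import *
s=ctrl.read_state();print(s["ee_pos"],s["orientation"],s["time_s"])
p,d=ctrl.capture("wrist")
W=world("wrist",d,(s["ee_pos"],s["orientation"]));Z=W[...,2]
m=(Z>.066)&(Z<.09)&(abs(W[...,1]+.259)<.04)&(abs(W[...,0]-.566)<.09)
print("handle",[np.round(x,1) for x in rect(W[m])],np.median(Z[m]))
pt,dt=ctrl.capture("top");Wt=world("top",dt);m=(Wt[...,2]>.085)&(Wt[...,2]<.1)&(abs(Wt[...,1]-.265)<.06)&(abs(Wt[...,0]-.54)<.06)
print("jar lid",[np.round(x,1) for x in rect(Wt[m])],np.median(Wt[m],0))
hsv=cv2.cvtColor(p,cv2.COLOR_RGB2HSV);b=((hsv[...,0]>95)&(hsv[...,0]<130)&(hsv[...,1]>90)&(abs(W[...,1]+.09)<.08)&(W[...,0]<.63)&(W[...,0]>.35)&(Z<.03)&(Z>.01)).astype(np.uint8)
c=max(cv2.findContours(b,0,2)[0],key=cv2.contourArea);k=cv2.drawContours(np.zeros_like(b),[c],-1,1,-1)>0
print("cutout",[np.round(x,1) for x in rect(W[k&(b>0)])])
cv2.imwrite("pics/e.png",cv2.resize(np.vstack([p,cv2.resize(pt[120:340,60:430],(560,333))])[:,:,::-1],(446,600)))
E
```

```text
[ 0.5658 -0.2579  0.2027] [-0.0005 -0.0528  0.9986  0.0008] 18.55
handle [array([ 566.2, -257.4]), np.float32(121.7), np.float32(27.9), np.float32(6.9)] 0.07702747883051911
jar lid [array([540.1, 268.5]), np.float32(50.7), np.float32(50.1), np.float32(89.3)] [0.54   0.268  0.0926]
cutout [array([481.6, -88.8]), np.float32(187.0), np.float32(92.6), np.float32(6.4)]
```

View pics/e.png

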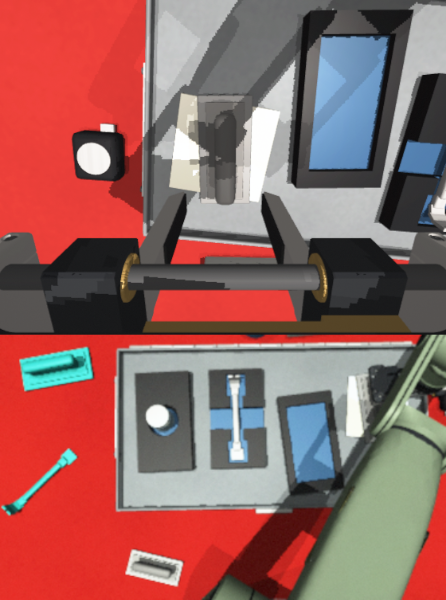

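The jar is seated (lid top at z 0.093, upright). The float handle is between the fingers at (226,155), and the empty rectangular cut-out is measured. Fetching the float.

In the tool's units: -14.9 cm / 80 = -0.1863, -14 cm / 80 = -0.175, 0.7 degrees / 229.1831 = 0.0031.

Request:
play_rows(
  motion="0 0.0013 -0.05 0.0031 6;0 0.0013 -0.1 0.0031 6;0 0.0013 -0.1375 0.0031 6;0 0.0013 -0.1688 0.0031 6;0 0.0013 -0.1863 0.0031 6;0 0.0013 -0.1863 0.0031 6;0 0.0013 -0.1863 0.0031 6;0 0.0013 -0.1863 0.0031 1;0 0.0013 -0.1863 0.0031 1;0 0.0013 -0.1863 0.0031 1;0 0.0013 -0.1863 0.0031 1;0 0.0013 -0.1863 0.0031 1;0 0.0013 -0.175 0.0031 1;0 0.0013 -0.1438 0.0031 1;0 0.0013 -0.1 0.0031 1;0 0.0013 -0.0875 0.0031 1;0 0.0013 -0.0875 0.0031 1;0 0.0013 -0.0875 0.0031 1",
)

```text
time_s: 20.15
ee_pos: [0.5662, -0.2579, 0.1336]
orientation: [0.0, -0.059, 0.998, -0.0]
ft_force: [-0.2, -0.2, -4.1]
finger_gap: 0.296
finger_force: 30.0
```

In the tool's units: 16.9 cm / 80 = 0.2113, -8.4 cm / 80 = -0.105, -0.4 degrees / 229.1831 = -0.0017.

Request:
play_rows(
  motion="-0.0188 0.0375 0 -0.0017 1;-0.04 0.0813 0 -0.0017 1;-0.0613 0.125 0 -0.0017 1;-0.0825 0.1688 0 -0.0017 1;-0.1 0.2 0 -0.0017 1;-0.105 0.2113 0 -0.0017 1;-0.105 0.2113 0 -0.0017 1;-0.105 0.2113 0 -0.0017 1;-0.105 0.2113 -0.0313 -0.0017 1;-0.105 0.2113 -0.0563 -0.0017 1;-0.105 0.2113 -0.0688 -0.0017 1;-0.105 0.2113 -0.0775 -0.0017 1;-0.105 0.2113 -0.0825 -0.0017 1;-0.105 0.2113 -0.085 -0.0017 1;-0.105 0.2113 -0.085 -0.0017 1;-0.105 0.2113 -0.085 -0.0017 1",
)

```text
time_s: 21.48
ee_pos: [0.4834, -0.0895, 0.0664]
orientation: [0.001, -0.055, 0.998, -0.001]
ft_force: [0.1, -0.6, -1.5]
finger_gap: 0.296
finger_force: 30.0
```

In the tool's units: 45 cm / 80 = 0.5625, 42 cm / 80 = 0.525.

Request:
play_rows(
  motion="0 0 -0.0025 0 1;0 0 -0.0025 0 1;0 0 -0.0025 0 5;0 0 -0.0025 0 5;0 0 -0.0025 0 5;0 0 -0.0025 0 5;0 0 0.05 0 5;0 0 0.1 0 5;0 0 0.15 0 5;-0.075 0 0.175 0 5;-0.125 0.125 0.2 0 5;-0.125 0.175 0.225 0 5;-0.125 0.225 0.25 0 5;-0.125 0.3 0.275 0 5;-0.125 0.375 0.275 0 5;-0.125 0.425 0.275 0 5;-0.125 0.475 0.275 0 5;-0.125 0.525 0.275 0 5;-0.125 0.5625 0.275 0 5;-0.125 0.5625 0.275 0 5",
)

```text
time_s: 23.15
ee_pos: [0.3829, 0.3092, 0.2819]
orientation: [0.0, -0.056, 0.998, 0.0]
ft_force: [1.2, -0.4, 0.0]
finger_gap: 0.533
finger_force: 0.0
```

```bash
python3 - <<'E'
from h import *
s=ctrl.read_state();print(s["ee_pos"],s["time_s"])
p,d=ctrl.capture("top");W=world("top",d);X,Y,Z=W[...,0],W[...,1],W[...,2]
m=(Z>.075)&(Z<.1)&(abs(Y+.089)<.05)&(abs(X-.482)<.09);print("handle",[np.round(x,1) for x in rect(W[m])],np.median(Z[m]))
m=(Z>.085)&(Z<.1)&(abs(Y-.265)<.06)&(abs(X-.54)<.06);print("lid",[np.round(x,1) for x in rect(W[m])],np.median(Z[m]))
m=(Z>.0345)&(Z<.045)&(abs(Y-.09)<.03)&(abs(X-.54)<.04)&(p.min(2)>120);print("shank",[np.round(x,1) for x in rect(W[m])],np.median(Z[m]))
p2,_=ctrl.capture("scene")
cv2.imwrite("pics/f.png",cv2.resize(np.vstack([p2,p])[:,:,::-1],(400,600)))
E
```

```text
[0.3829 0.3092 0.2819] 23.15
handle [array([483.5, -86.5]), np.float32(122.5), np.float32(28.6), np.float32(6.0)] 0.0889178654868027
lid [array([540. , 267.9]), np.float32(50.2), np.float32(50.2), np.float32(2.2)] 0.09264143406622305
shank [array([540.4,  90.4]), np.float32(79.0), np.float32(11.6), np.float32(-0.7)] 0.03724916353137466
```

View pics/f.png

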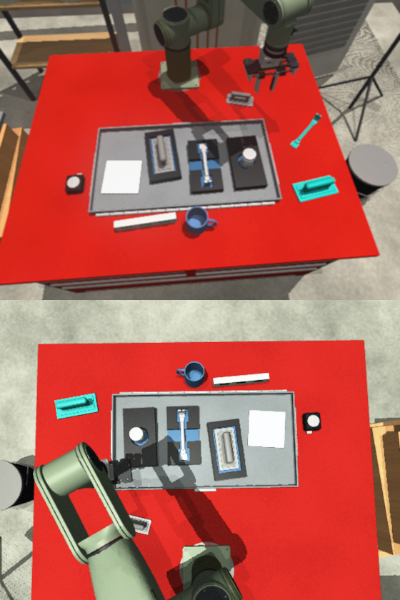

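All three are home: the handle top at 0.089, lid top at 0.093 and shank top at 0.037 all fit seated heights. The mug, tape measure and level have not moved.

```bash
python3 -c "
from plant import ctrl
print(ctrl.finish_job())"
```

```text
the job is handed in; nothing more can be done
None
```

The float, pry bar and glass jar are each seated in their own cut-outs by my last camera measurements, and I handed the job in at about 23 s; the hand-in call returned no verdict.

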